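Shine the inspection torch into the mine-spur tunnel

ROBOT

A 6-joint arm with a two-finger parallel gripper is mounted at the origin on the work surface. World frame = base frame: x ahead of the robot, y to its left, z up, the work surface at z = 0. Lengths are in m, angles in rad, forces in N, time in s.
With the tool pointing down it reaches from about 0.3 to 0.825 m from the base axis. Payload 5.4 kg.
Tool frame: the origin (TCP) lies on the centre line of the jaws, within the pads' length; the fingertips stand 22 mm ahead of it and the grasp point (between the pads) lies 3 mm ahead of it; z points along the fingers, y is the line along which they close (so a half turn about z gives the same grasp; the last joint's range is limited). The gripper opens to 92 mm and grips with 3 to 60 N. Pads are 20 mm wide; open, the fingers measure 128 mm over their backs; the gripper's body (75 mm by 189 mm) begins 69 mm behind the grasp point.
Start: joints at [-1.415, 0.158, 1.597, -0, 1.386, -0.21], TCP at [0.206, -0.537, 0.237] pointing down, gripper open.
Joint ranges: [-2.91, 2.91], [-0.94, 2.29], [0.18, 2.7], [-1.29, 4.43], [0.17, 2.64], [-3, 3]. Speed limits (rad/s): [2.57, 2.57, 3.14, 3.14, 3.14, 3.14].

INTERFACE

Orientations are given as a rotation vector (axis times angle).
In Python, from workcell import * gives the robot as it stands. Calls block until the motion is done:
- goto(position, orientation): joint-space move of the TCP to a pose.
- line_to(position, rot=None, max_speed=0.15): straight line of the TCP; rot=None keeps the orientation; max_speed is the mean speed in m/s.
- set_joints(angles): joint-space move.
- set_gripper(opening, newtons=None): opening from 0.0 (shut) to 1.0 (fully open); newtons is the grip in N (None keeps the last); returns when the fingers have stopped.
- hold(seconds).
- inverse_kinematics(position, orientation): joint angles nearest the present ones, or None.
- read_camera(name): name is "scene" or "side" or "wrist"; returns a dict with "pixels" (400x640x3 uint8, blue, green, red), "fx", "fy", "cx", "cy" (pixels), "R" (3x3) and "t" (3): a world point X has camera coordinates R X + t. Camera axes: x right, y down, z forward; pixel columns grow to the right and rows downward; lengths in m; the calibration is good to about 2 mm. A picture is of the moment at which its call begins. There is no depth.
A pose or a line that the arm cannot do raises MotionError and nothing moves.
- job_done(): hands the job in; it is judged then, once.
Trained networks look in a picture, given as the dict that the camera call returned (one of the last four; its "shot" number tells which), for a name from the list of things; names that differ only in an ending like _2 or _b are one class to them, and where a whole thing is asked for, a point or a joint stands for the part that bears it (a point fixed in the world has none). Each returns a list of dicts, best first, with "p" (0 to 1); they miss things now and then, are a little off and sometimes report something else, mostly with a low value. They report only what shows in the picture. A call takes as long as a camera call.
- cut_out(query, picture): "region" (400x640 bool, what is visible of it).
- place_of(query, picture): "location" ([x, y, z] in m, in the coordinates of the camera as it stood for that picture, good to about 4 mm: a listed point, or the origin of a listed thing).
Readings, each from a call of its own:
- current_clock(): time.
- current_joints(): joint angles.
- current_joint_vel(): joint speeds.
- current_effort(): joint torques, N m.
- current_ee_pos(): TCP position.
- current_tool_rot(): TCP orientation.
- current_contact_force(): force on the tool from outside, world axes, zero at the start.
- current_ft_torque(): the same for the moment, N m.
- current_opening(): opening from 0.0 (shut) to 1.0 (fully open).
- current_grip_force(): force on a finger pad.
Only numpy, scipy, OpenCV 4.12 (cv2) and the standard library are available. Lean on these libraries where they do the work, as an engineer would, in place of code of your own. Each camera call takes 0.05 s, during which the arm holds its last target. There are 200 camera calls.

TASK

A wagon has come off the rails inside the model railway's tunnel. Draw the torch out of its charging cup and turn it so that its lens looks into the tunnel: lens about 12 cm in front of the mouth, aimed at the middle of the opening, the torch running along the track and sloping no more than about 30 degrees from level. Touch neither the tunnel nor the trackside models, and finish holding the torch there in the air, still, in the gripper.

Things in the scene. Friction and masses are not known exactly. Their poses are not given: they have to be found in the camera images.
- cup: Charging cup fixed to the board: black foot 96 x 86 x 14 mm with a grey round upright cup, 62 mm outside, 50 mm bore, rim 60 mm and inner floor 20 mm above the board. Origin: on the board under the cup's axis; z up. Nothing tall stands within 90 mm of its axis; the low track keeps 40 mm away.
- torch: Round hand torch, 160 mm long, 0.14-0.28 kg, standing lens down in the cup (4 mm play), tail 180 mm above the board. From the lens: black head 42 mm dia. for 40 mm, taper to 54 mm, metal barrel 30 mm dia. to 145 mm, black tail cap 28 mm dia. Origin: centre of the lens face; +z runs from lens to tail (light goes along -z). Centre of mass about 68 mm from the lens.
- torch_lens (a point): Centre of the torch's lens face (the torch's origin). Its axes are the torch's.
- torch_spot (a point): Point in the middle of the light beam, 120 mm ahead of the lens face on the torch's axis (nothing material).
- tunnel: Fixed rocky hill 330 mm wide, 290 long, 230 high. Timber-framed mouth: 100 mm between posts, lintel 155 mm up, timbers 22 mm proud of the mouth plane. A straight track (ballast 92 mm wide, rail tops 19 mm high) runs out 400 mm to a 66 mm high bumper. Stuck wagon 80 mm inside. Origin: on the board under the middle of the mouth; +y level, along the track into the tunnel; z up.
- tunnel_mouth (a point): Middle of the tunnel mouth, in the mouth plane, 90 mm above the board. Axes as tunnel.
- signal: Loose model light signal: thin mast on a 36 mm square foot, with a small black head, 143 mm high, beside the track on the side away from the robot. Origin: centre of the underside. Bystander.
- fir: Loose model fir tree, about 155 mm high and 72 mm across, on a green disc. Origin: centre of the underside. Bystander.
- wagon: Loose ore-hopper wagon, 130 mm long, 56 mm wide, 69 mm high, standing on the rails near the bumper (top 88 mm above the board). Origin: between its wheels at rail height; y is its length. Bystander.
- torch_tail (a point): Centre of the torch's tail end, 160 mm from the lens face.

How it is judged:
On the way:
1. the torch is drawn clear of the cup, in the gripper (z of torch_lens in the frame of cup above 0.07 m and contact force between the fingers and torch above 2 N and contact force between torch and cup below 0.2 N), for 0.1 s.
At the end, for the whole second after the job is handed in: Held still by the gripper alone, lens and tail over 60 mm above the board, lens over 60 mm outside the mouth; torch_spot within 45 mm of the middle of the mouth; torch axis within 35 degrees of the track's line; signal, fir and wagon upright within 15 mm of their places (distance between torch_spot and tunnel_mouth below 0.045 m and angle between the z axis of torch and the y axis of tunnel, either way round below 0.61 rad and y of torch_lens in the frame of tunnel below -0.06 m and height (world z) of each of torch_lens, torch_tail above 0.06 m and contact force between the fingers and torch above 2 N and contact force between torch and cup below 0.2 N and contact force between torch and tunnel below 0.2 N and contact force between torch and signal below 0.2 N and contact force between torch and wagon below 0.2 N and contact force between torch and fir below 0.2 N and linear speed of torch below 0.02 m/s and angular speed of torch below 0.15 rad/s and angle between each of signal, fir, wagon's own z axis and vertical below 0.2 rad and distance of each of signal, fir, wagon from where it was at the start of the episode below 0.015 m); the arm keeps its last pose, push and grip.
It fails at once if the torch touches the tunnel (contact force between torch and tunnel above 1 N).
It fails at once if the robot touches the tunnel (contact force between any of the arm, the fingers and tunnel above 1 N).
It fails at once if a trackside model is shifted or knocked over (distance of any of signal, fir, wagon from where it was at the start of the episode above 0.015 m or angle between any of signal, fir, wagon's own z axis and vertical above 0.2 rad).
It also fails if it takes over 38 s, if anything falls off the work surface, if the arm or the gripper's body presses on something with over 40 N, if the wrist force passes 120 N, or if a joint passes its speed limit or range.

## Working session

There is one attempt and no reset: what is moved stays moved. The work goes in short steps, each a Python script; the robot and the scene stay as the last script left them, time stands still between calls to the robot, and variables do not carry over. Pictures are saved under pics/ and viewed, at most 10 in all, crops included, and the job is handed in when it is done.

```bash
mkdir -p pics; cat > h.py <<'E'
from workcell import *
import numpy as np, cv2
from scipy.spatial.transform import Rotation as Ro
def world(c,p): return np.array(c["R"]).T@(np.array(p)-np.array(c["t"]))
def pix(c,X):
    q=np.array(c["R"])@np.array(X)+np.array(c["t"]); return np.array([c["fx"]*q[0]/q[2]+c["cx"],c["fy"]*q[1]/q[2]+c["cy"]])
E
python3 - <<'E'
from h import *
np.set_printoptions(precision=3,suppress=True)
for n in ["scene","side"]:
    c=read_camera(n); cv2.imwrite(f"pics/{n}0.png",c["pixels"])
    print(n,"campos",world(c,[0,0,0]))
    for q in ["cup","torch_lens","torch_tail","tunnel","tunnel_mouth","signal","fir","wagon"]:
        for r in place_of(q,c)[:2]:
            w=world(c,r["location"]); print(q,round(r["p"],2),w,pix(c,w).round())
print(current_clock(), current_tool_rot())
E
```

```text
scene campos [1.195 0.187 0.916]
cup 0.77 [ 0.432 -0.257  0.002] [275. 162.]
torch_lens 0.66 [ 0.44  -0.263  0.018] [271. 159.]
tunnel 0.75 [ 0.586  0.223 -0.001] [437. 257.]
tunnel 0.37 [ 0.433 -0.259  0.017] [274. 158.]
tunnel_mouth 0.67 [0.588 0.223 0.09 ] [444. 236.]
tunnel_mouth 0.53 [ 0.434 -0.26   0.177] [266. 112.]
signal 0.98 [0.701 0.089 0.   ] [368. 281.]
signal 0.18 [ 0.433 -0.258 -0.001] [275. 162.]
fir 0.76 [ 0.64  -0.427 -0.001] [182. 202.]
wagon 0.91 [ 0.647 -0.069  0.018] [310. 239.]
wagon 0.6 [ 0.44  -0.259  0.019] [273. 159.]
side campos [0.565 0.607 0.964]
cup 0.66 [ 0.436 -0.26   0.001] [365. 164.]
torch_lens 0.67 [ 0.433 -0.26   0.02 ] [367. 160.]
torch_tail 0.59 [ 0.441 -0.259  0.177] [370. 122.]
signal 0.92 [ 0.705  0.091 -0.005] [268. 261.]
fir 0.62 [ 0.635 -0.427 -0.004] [305. 126.]
wagon 0.61 [ 0.649 -0.072  0.017] [293. 207.]
0.9 [3.089 0.571 0.   ]
```

View pics/scene0.png

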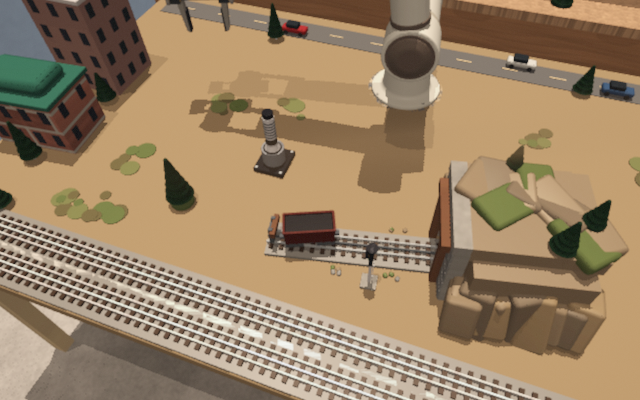

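View pics/side0.png

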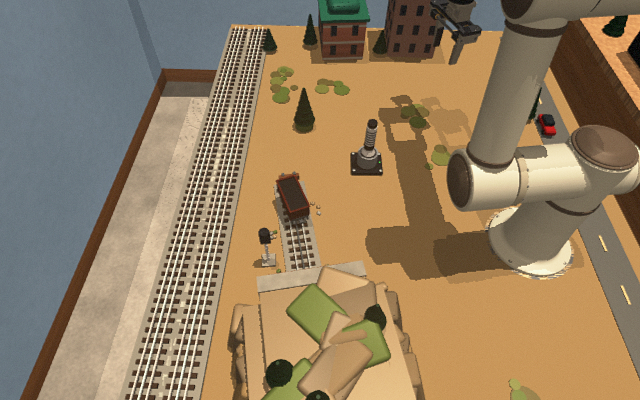

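The pictures show the torch upright in its cup (scene 270,140; side 370,145). The wagon is by the bumper (scene 308,228), the signal is beside the track (scene 370,265), and the mouth is at scene (440,240). The network positions agree with this. The track direction from wagon to tunnel is about (-0.21, 0.98). Next I check reachability for a top grasp along the torch axis.

```bash
cat >> h.py <<'E'
M=np.array([0.587,0.223,0.09]); W=np.array([0.648,-0.0705]); d=np.append(M[:2]-W,0); d/=np.linalg.norm(d)
def tool(z,roll):  # rotvec with tool z along z; roll=0: tool y level
    y=np.cross([0,0,1.],z); y=y/np.linalg.norm(y) if np.linalg.norm(y)>1e-6 else np.array([0,1.,0])
    R=np.column_stack([np.cross(y,z),y,z]); return (Ro.from_matrix(R)*Ro.from_euler('z',roll,degrees=True)).as_rotvec()
def final(a,dist=.12,s=.112,up=0.,back=0.):
    t=d*np.cos(a)-np.array([0,0,np.sin(a)]); return M-t*(dist+s+.003)-d*back+[0,0,up],t
E
python3 - <<'E'
from h import *
np.set_printoptions(precision=2,suppress=True)
print("d",d)
for a in (15,22,28):
    p,t=final(np.radians(a)); print(a,p)
    for r in range(-180,180,30):
        q=inverse_kinematics(p,tool(t,r))
        if q is not None: print(a,r,np.array(q))
for r in range(-180,180,45):
    q=inverse_kinematics([.436,-.26,.135],tool(np.array([0,0,-1.]),r)); print(r,None if q is None else np.array(q))
cs=[]
for n in ["scene","side"]:
    c=read_camera(n); cs.append(c)
    for q in ["torch","tunnel"]:
        r=cut_out(q,c)
        if r:
            ys,xs=np.where(r[0]["region"]); print(n,q,round(r[0]["p"],2),xs.min(),xs.max(),ys.min(),ys.max(), "top row cols",xs[ys<=ys.min()+3].mean())
    for X in ([.437,-.26,.18],[.437,-.26,.02],list(M)): print(n,X,pix(c,X))
E
```

```text
d [-0.2   0.98  0.  ]
15 [0.63 0.   0.15]
15 -180 [-0.55  0.94  1.15  0.91  2.03 -0.78]
15 -150 [-0.55  0.94  1.15  0.91  2.03 -0.26]
15 -120 [-0.55  0.94  1.15  0.91  2.03  0.26]
15 -90 [-0.55  0.94  1.15  0.91  2.03  0.79]
15 -60 [-0.55  0.94  1.15  0.91  2.03  1.31]
15 -30 [-0.55  0.94  1.15  0.91  2.03  1.83]
15 0 [-0.55  0.94  1.15  0.91  2.03  2.36]
15 30 [-0.55  0.94  1.15  0.91  2.03  2.88]
15 60 [-0.55  0.94  1.15  0.91  2.03 -2.88]
15 90 [-0.55  0.94  1.15  0.91  2.03 -2.35]
15 120 [-0.55  0.94  1.15  0.91  2.03 -1.83]
15 150 [-0.55  0.94  1.15  0.91  2.03 -1.31]
22 [0.63 0.01 0.18]
22 -180 [-0.53  0.82  1.21  0.85  1.97 -0.76]
22 -150 [-0.53  0.82  1.21  0.85  1.97 -0.24]
22 -120 [-0.53  0.82  1.21  0.85  1.97  0.29]
22 -90 [-0.53  0.82  1.21  0.85  1.97  0.81]
22 -60 [-0.53  0.82  1.21  0.85  1.97  1.34]
22 -30 [-0.53  0.82  1.21  0.85  1.97  1.86]
22 0 [-0.53  0.82  1.21  0.85  1.97  2.38]
22 30 [-0.53  0.82  1.21  0.85  1.97  2.91]
22 60 [-0.53  0.82  1.21  0.85  1.97 -2.85]
22 90 [-0.53  0.82  1.21  0.85  1.97 -2.33]
22 120 [-0.53  0.82  1.21  0.85  1.97 -1.81]
22 150 
[... 704 characters left out ...]
 -0.    1.17  2.37]
-45 None
0 [-0.78  0.09  1.88  0.    1.17 -2.35]
45 [-0.78  0.09  1.88  0.    1.17 -1.56]
90 [-0.78  0.09  1.88 -0.    1.17 -0.78]
135 [-0.78  0.09  1.88 -0.    1.17  0.01]
scene tunnel 0.87 263 628 146 353 top row cols 520.04
scene [0.437, -0.26, 0.18] [265.58 112.06]
scene [0.437, -0.26, 0.02] [272.78 157.93]
scene [np.float64(0.587), np.float64(0.223), np.float64(0.09)] [444.24 235.67]
side torch 0.96 361 376 119 158 top row cols 371.6551724137931
side tunnel 0.98 227 424 173 399 top row cols 287.8048780487805
side [0.437, -0.26, 0.18] [371.63 120.93]
side [0.437, -0.26, 0.02] [365.67 159.77]
side [np.float64(0.587), np.float64(0.223), np.float64(0.09)] [309.89 294.87]
```

```bash
python3 - <<'E'
from h import *
np.set_printoptions(precision=3,suppress=True)
set_gripper(1.0,60)
rot=tool(np.array([0,0,-1.]),-180)
goto([.436,-.26,.34],rot)
c=read_camera("wrist"); im=c["pixels"].copy()
for q in ["cup","torch_lens","torch_tail","tunnel_mouth","wagon"]:
    for r in place_of(q,c)[:2]:
        w=world(c,r["location"]); print(q,round(r["p"],2),w,pix(c,w).round())
for X in ([.436,-.26,.18],[.436,-.26,.06]):
    cv2.drawMarker(im,tuple(int(v) for v in pix(c,X)),(0,0,255))
cv2.imwrite("pics/w1.png",im); print(current_ee_pos(),current_clock())
E
```

```text
cup 0.96 [ 0.436 -0.258 -0.003] [315. 157.]
torch_tail 0.84 [ 0.434 -0.258  0.182] [314. 192.]
[ 0.436 -0.26   0.34 ] 3.1167
```

View pics/w1.png

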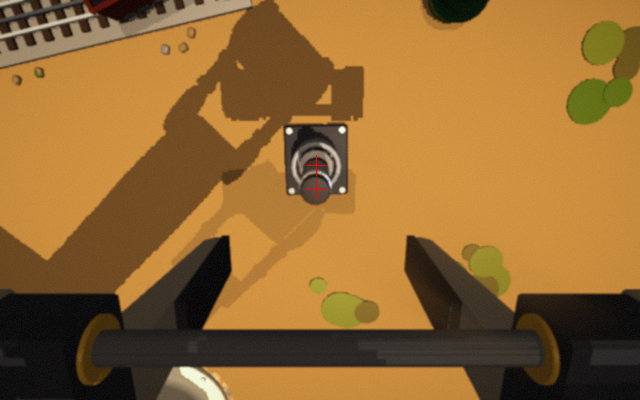

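The tail cap is centred at about (315,189), on my marker, and between the open fingers. I descend, grip and draw it out.

```bash
python3 - <<'E'
from h import *
np.set_printoptions(precision=3,suppress=True)
line_to([.4355,-.259,.135],max_speed=.12)
print(current_contact_force())
set_gripper(0.0,60); print(current_opening()*92,current_grip_force(),current_contact_force())
line_to([.4355,-.259,.32],max_speed=.08); hold(.3)
print(current_opening()*92,current_grip_force(),current_contact_force(),current_clock())
c=read_camera("side"); cv2.imwrite("pics/s2.png",c["pixels"])
for q in ["torch_lens","torch_tail"]:
    for r in place_of(q,c)[:1]: print(q,r["p"],world(c,r["location"]))
c=read_camera("scene")
for q in ["torch_lens","torch_tail"]:
    for r in place_of(q,c)[:1]: print(q,r["p"],world(c,r["location"]))
# plan check
p0,t=final(np.radians(24),up=.15,back=.04); p,t=final(np.radians(24))
print(inverse_kinematics(p0,tool(t,-90)),inverse_kinematics(p,tool(t,-90)))
E
```

```text
[-0.351  0.145  0.36 ]
29.22164946420927 59.99049961566925 [0.012 0.415 0.17 ]
29.259361416035603 59.98916566371918 [-0.487  1.357 -2.083] 8.7083
torch_lens 0.94 [ 0.434 -0.261  0.206]
torch_lens 0.72 [ 0.438 -0.261  0.204]
torch_tail 0.68 [ 0.435 -0.259  0.363]
[-0.561  0.681  1.07   0.908  2.153  1.014] [-0.521  0.785  1.223  0.83   1.957  0.82 ]
```

View pics/s2.png

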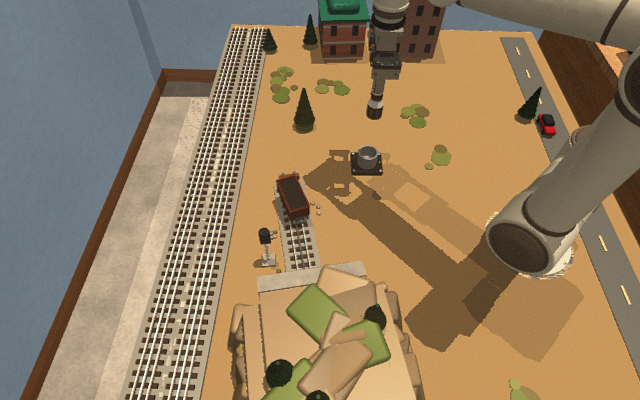

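The torch hangs straight in the gripper (side 375,105), clear of the empty cup, with its lens at z ≈ 0.205 as expected. I swing it to a staging pose above and behind the goal.

```bash
python3 - <<'E'
from h import *
np.set_printoptions(precision=3,suppress=True)
p0,t=final(np.radians(24),up=.14,back=.04)
goto(p0,tool(t,-90)); hold(.3)
print(current_ee_pos(),p0,current_opening()*92,current_clock(),"lens expected",p0+t*.115)
for n in ["scene","side","wrist"]:
    c=read_camera(n); cv2.imwrite(f"pics/{n}3.png",c["pixels"])
    for q in ["torch_lens","torch_tail","tunnel_mouth","tunnel","signal","wagon","fir"]:
        for r in place_of(q,c)[:1]: w=world(c,r["location"]);print(n,q,round(r["p"],2),w,pix(c,w).round())
E
```

```text
[ 0.639 -0.027  0.326] [ 0.639 -0.026  0.326] 29.38220766295368 10.4917 lens expected [0.617 0.077 0.279]
scene torch_lens 0.63 [0.619 0.076 0.281] [382. 170.]
scene torch_tail 0.77 [ 0.645 -0.066  0.342] [304. 138.]
scene tunnel_mouth 0.91 [0.591 0.222 0.09 ] [444. 237.]
scene tunnel 0.95 [ 0.583  0.224 -0.001] [438. 256.]
scene signal 0.96 [0.702 0.089 0.001] [368. 282.]
scene wagon 0.63 [ 0.645 -0.069  0.019] [311. 238.]
scene fir 0.63 [ 0.639 -0.427 -0.002] [182. 202.]
side torch_lens 0.76 [0.614 0.072 0.279] [300. 190.]
side torch_tail 0.93 [ 0.65  -0.065  0.342] [287. 123.]
side signal 0.78 [ 0.708  0.091 -0.005] [267. 261.]
side wagon 0.78 [ 0.651 -0.072  0.022] [292. 206.]
side fir 0.91 [ 0.639 -0.429 -0.003] [304. 125.]
wrist torch_tail 0.96 [ 0.647 -0.068  0.343] [320. 337.]
wrist tunnel_mouth 0.96 [0.581 0.226 0.09 ] [397. 162.]
wrist tunnel 0.85 [ 0.583  0.216 -0.002] [453. 159.]
wrist signal 0.64 [0.702 0.093 0.001] [566.  90.]
```

View pics/scene3.png

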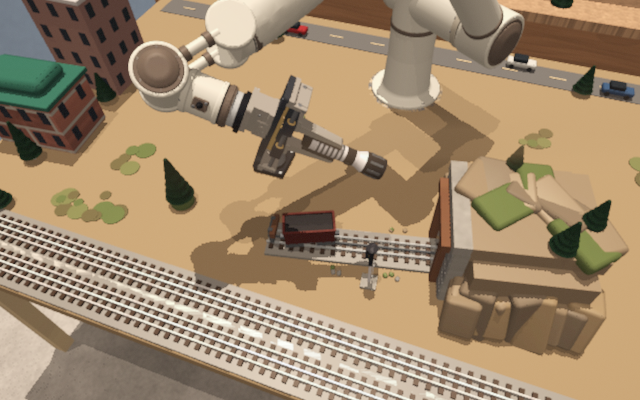

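View pics/wrist3.png

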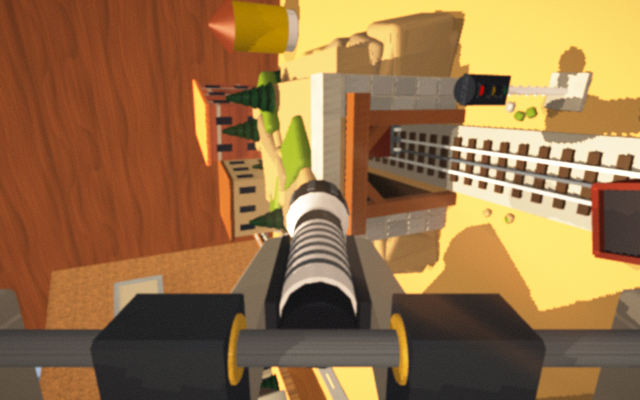

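The torch is held as commanded: lens at scene (372,163) and measured at about (0.617, 0.075, 0.280). In the wrist view the mouth centre is near (397,160) and matches my estimate. The models have not moved, so I lower slowly to the goal.

```bash
python3 - <<'E'
from h import *
np.set_printoptions(precision=3,suppress=True)
p,t=final(np.radians(24))
line_to(p,max_speed=.06); hold(.5)
print(current_ee_pos(),p,current_opening()*92,current_grip_force(),current_contact_force(),current_clock(),"lens expected",p+t*.115)
L=[]
for n in ["scene","side","wrist"]:
    c=read_camera(n); cv2.imwrite(f"pics/{n}4.png",c["pixels"])
    D={}
    for q in ["torch_lens","torch_tail","tunnel_mouth","signal","wagon","fir"]:
        for r in place_of(q,c)[:1]: w=world(c,r["location"]);D[q]=w;print(n,q,round(r["p"],2),w)
E
```

```text
[0.631 0.013 0.186] [0.631 0.013 0.186] 29.411284901675852 59.99055862426758 [-0.601 -0.635 -1.996] 14.7667 lens expected [0.609 0.116 0.139]
scene torch_lens 0.63 [0.613 0.118 0.138]
scene torch_tail 0.9 [ 0.637 -0.03   0.199]
scene tunnel_mouth 0.75 [0.587 0.222 0.091]
scene signal 0.56 [0.702 0.091 0.002]
scene wagon 0.76 [ 0.644 -0.07   0.017]
scene fir 0.73 [ 0.641 -0.427  0.001]
side torch_lens 0.68 [0.606 0.114 0.139]
side torch_tail 0.93 [ 0.639 -0.025  0.202]
side signal 0.54 [ 0.706  0.091 -0.002]
side wagon 0.67 [ 0.647 -0.074  0.019]
side fir 0.68 [ 0.638 -0.427 -0.004]
wrist torch_tail 0.59 [ 0.64  -0.031  0.204]
wrist tunnel_mouth 0.85 [0.579 0.225 0.087]
wrist signal 0.93 [0.702 0.089 0.004]
```

View pics/scene4.png

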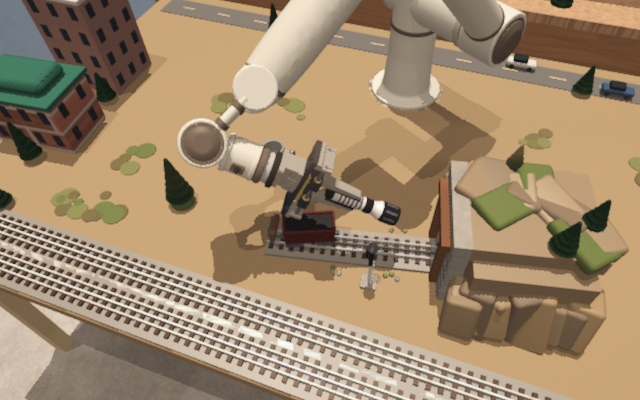

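View pics/wrist4.png

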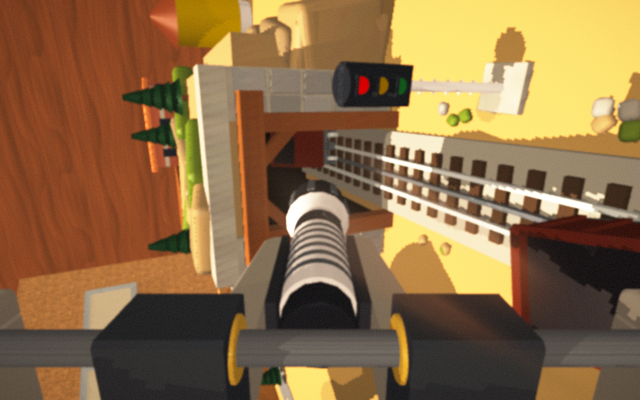

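The torch (head at scene 388,213) points into the mouth, with measured spot error well under 15 mm. It touches nothing, and the signal, wagon and fir are in place. Handing in.

```bash
python3 -c "
from h import *
print(np.abs(current_joint_vel()).max()); print(job_done())"
```

```text
0.0005558882177608516
the job is handed in; nothing more can be done
None
```

I drew the torch from its cup and handed the job in with it held still in the gripper: lens about 12 cm in front of the tunnel mouth, aimed at the middle, sloping about 24 degrees. In the last camera check the signal, fir and wagon were in their places; no verdict was returned.

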